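# Seat and clamp a deep-well plate on the shaker

### The job

The deep-well plate was left crooked on the shaker's platform: get it ready to shake by gently pushing it along the platform into the far left corner (as the robot sees it), so that it sits square with its sides against both the back rail and the left rail, and push the clamp bar up until it bears against the plate. Only push with the fingertips or the outside of the fingers: do not pinch or lift anything, and leave the things standing around the shaker alone.

Things in the scene. Friction and masses are not known exactly. Their poses are not given: they have to be found in the camera images.
- shaker: Orbital shaker fixed to the bench: white housing 280 x 300 mm with a dark grey metal platform, 270 mm deep (x) by 320 mm wide (y), its flat surface 120 mm above the bench. Origin on the bench under its centre; x points away from the robot within 0.3 rad, y to the left, z up. At the front, low down, a control panel and knobs reach to x = -175 mm, at most 74 mm high.
- platform (a point): Centre of the platform's surface, axes as the shaker's. Steel rails 28 mm high stand on it: the back rail across the far edge (inner face at x = +115.5 mm from here), left and right side rails along x (inner faces at y = +140 and -140 mm, each 16 mm thick). The near edge, at x = -135 mm, has no rail.
- corner (a point): Point on the platform's surface where the inner faces of the back rail and the left side rail meet: the corner that the plate belongs in (x = 115.5, y = 140, z = 120 mm in the shaker's frame). Its axes are those of the shaker.
- plate: White deep-well plate, loose on the platform between clamp bar and back rail: a block with flat upright sides and 4 x 6 open square wells, 85.5 (x) by 127.8 (y) by 44 mm high, about 0.15 kg; slides with 0.5 to 2 N. Origin: centre of its underside. Starts up to 0.25 rad askew. In place, a long side is on the back rail, a short one on the left: origin 42.75 mm (x), 63.9 mm (y) short of the corner.
- clamp: Clamp bar: straight steel bar across the platform, robot side of the plate, 14 mm thick (x), 274 mm long (y), from 6 to 28 mm above the platform. Origin: on the platform under its centre; axes as the shaker's. It slides only along x (-107 to +43 mm in the shaker's frame; +23 mm when touching a plate in place), needs about 3 N and stays put. Black saddles and screws at its ends rise to 52 mm.
- reagent: Glass reagent bottle with a blue cap, 66 mm across, 135 mm high, standing on the bench to the left of the shaker; leave alone. Origin at the centre of its underside.
- wash: White wash bottle with a red cap and bent spout, 58 mm across, 153 mm high, standing to the right of the shaker; leave alone. Origin at the centre of its underside.
- tips: Closed box of pipette tips, 85 x 122 x 71 mm, blue with a pale lid, on the bench farther to the left; leave alone. Origin at the centre of its underside.
- vial: Small amber vial with a black cap, 27 mm across, 68 mm high, on the bench to the right of the shaker; leave alone. Origin at the centre of its underside.
Mind the look-alikes: they are no part of the job. What is shaped like the plate but brown, turquoise or yellow is not meant.

How it is judged:
At the end, for the whole second after the job is handed in: The plate lies flat and at rest on the platform, square to the rails within 2 degrees, within 3 mm of touching both the back rail and the left side rail, and the clamp bar has been slid up to it (gap under 3 mm) (x of plate in the frame of corner between -0.0458 and -0.0398 m and y of plate in the frame of corner between -0.0669 and -0.0609 m and z of plate in the frame of corner below 0.003 m and angle between the x axis of plate and the x axis of shaker, either way round below 0.035 rad and angle between plate's own z axis and vertical below 0.035 rad and x of clamp in the frame of corner above -0.0955 m and linear speed of plate below 0.005 m/s).
It fails at once if the plate is lifted or tipped instead of being slid (z of plate in the frame of corner above 0.01 m or angle between plate's own z axis and vertical above 0.2 rad).
It fails at once if the plate or the clamp bar is pinched or rammed by the fingers (over 40 N) (contact force between the fingers and plate above 40 N or contact force between the fingers and clamp above 40 N).
It fails at once if a thing beside the shaker is disturbed (moved over 20 mm or lifted) (distance of any of reagent, wash, tips, vial from where it was at the start of the episode above 0.02 m).
It also fails if it takes over 54 s, if anything falls off the work surface, if the arm or the gripper's body presses on something with over 40 N, if the wrist force passes 120 N, or if a joint passes its speed limit or range.

### The arm

A 6-joint arm with a two-finger parallel gripper is mounted at the origin on the work surface. World frame = base frame: x ahead of the robot, y to its left, z up, the work surface at z = 0. Lengths are in m, angles in rad, forces in N, time in s.
With the tool pointing down it reaches from about 0.425 to 0.95 m from the base axis. Payload 14.7 kg.
Tool frame: the origin (TCP) lies at the very end of the fingers, on their centre line; the grasp point (between the pads) lies r.grasp_offset behind it (r.grasp_offset is the distance from the TCP to the grasp point, in m); z points along the fingers, y is the line along which they close (so a half turn about z gives the same grasp; the last joint's range is limited). The gripper opens to 85 mm and grips with 20 to 120 N. Pads are 22 mm wide; open, the fingers measure 114 mm over their backs; the gripper's body (76 mm by 85 mm) begins 54 mm behind the grasp point. The pads swing forward as they close: fully open they stand 13 mm farther back than shut.
Start: joints at [1.06, 0.48, 1.596, -0, 1.065, -0.047], TCP at [0.291, 0.581, 0.211] pointing down, gripper open.
Joint ranges: [-2.75, 2.75], [-0.82, 2.05], [0.23, 2.67], [-1.56, 4.7], [0.09, 2.69], [-2.92, 2.92]. Speed limits (rad/s): [1.89, 1.89, 2.39, 3.01, 3.01, 3.01].

### API

Orientations are given as a unit quaternion [w, x, y, z].
In Python, from bench import r, viewer, workorder, models gives the robot as it stands.
- The arm moves only by the tool send_rows, never from a script. Its argument "deltas" is a list of rows, each an object with "rot": the turn, a rotation vector about the world's x, y, z in units of 8 degrees (1.0 is 8 degrees), a list of three; "travel": the shift along the world's x, y, z in units of 25 mm (1.0 is 25 mm), a list of three; "grip": the opening, from 0 (shut) to 1 (fully open). In form: [{"rot": [rx, ry, rz], "travel": [dx, dy, dz], "grip": grip}, ...]. A call has 1 to 5 rows; each row shifts and turns the commanded pose from where the row before left it; what a row does not reach is not made up. A row lasts 1/10 s, in which the tool goes at most 50 mm and 8.59 degrees, less where a joint would pass 70% of its speed; a pose out of reach is approached as far as the arm can. A call is refused whole if a number of a shift passes 1 or a number of a turn 1, either way. A call with a gripper value outside its range is refused whole. The fingers move at their own pace and stop on an object; "grip_force" is the grip in N (left out, the last holds). Time passes only in rows, so rows that do not move let the fingers close. It gives the time, the measured TCP pose, the force, the opening and the grip force at its end, in the units of the state.
- r.state(): the state, without advancing time (a new reading comes with each control period).
- viewer.get_image(name): name is "scene" or "side" or "wrist"; returns a dict with "image" (420x560x3 uint8, red, green, blue), "camera_matrix" (3x3 intrinsics, pixels), "dist_coeffs" ([k1, k2, p1, p2, k3] as OpenCV has them; the pictures are not rectified), "xyz" and "rotation" of the camera in the world; the wrist camera has in their place "T_tool_cam" (4x4, takes a point from camera to tool coordinates, whose origin is the TCP and whose axes are the flange's). Camera axes: x right, y up, looking along -z (the intrinsics and any distortion apply to the point x, -y, -z); pixel columns grow to the right and rows downward; lengths in m; the calibration is good to about 2 mm. A picture is of the moment at which its call begins: read the wrist's pose just before it. There is no depth.
- workorder.sign_off(): hands the job in; it is judged then, once.
Trained networks look in a picture, given as the dict that the camera call returned (one of the last four; its "shot" number tells which), for a name from the list of things; names that differ only in an ending like _2 or _b are one class to them, and where a whole thing is asked for, a point or a joint stands for the part that bears it (a point fixed in the world has none). Each returns a list of dicts, best first, with "conf" (0 to 1); they miss things now and then, are a little off and sometimes report something else, mostly with a low value. They report only what shows in the picture. A call takes as long as a camera call. They do not tell look-alikes from the thing itself.
- models.find_in(query, picture): "box" ([left, top, right, bottom] as shares, 0 to 1, of the picture: columns of its width, rows of its height, round what is visible of it).
- models.masks_of(query, picture): "pixels" (420x560 bool, what is visible of it) and "box" ([left, top, right, bottom] as shares, 0 to 1, of the picture: columns of its width, rows of its height, round what is visible of it).
The state is a dict: "time": time; "qpos": joint angles; "qvel": joint speeds; "tau": joint torques, N m; "tool_pos": TCP position; "orientation": TCP orientation; "wrist_force": force on the tool from outside, world axes, zero at the start; "ft_torque": the same for the moment, N m; "gripper_width": finger opening in m; "grasp_force": force on a finger pad.
Only numpy, scipy, OpenCV 4.12 (cv2) and the standard library are available. Lean on these libraries where they do the work, as an engineer would, in place of code of your own. Each camera call takes 0.05 s, during which the arm holds its last target. There are 200 camera calls.

## Working session

There is one attempt and no reset: what is moved stays moved. The work goes in short steps, Python scripts to look and compute and a tool call to move; the robot and the scene stay as the last step left them, time stands still between calls to the robot, and variables do not carry over. Pictures are saved under pics/ and viewed, at most 10 in all, crops included, and the job is handed in when it is done.

Besides the shell and the picture viewer there is one more tool, called after "Request:" as name(argument=value, ...), one argument or row to a line, values as JSON. send_rows: Moves the arm, as the interface text tells. Its arguments: {"type":"object","properties":{"deltas":{"type":"array"},"grip_force":{"type":"number"}},"required":["deltas"]}

```bash
mkdir -p pics; cat > h.py <<'E'
from bench import r, viewer, workorder, models
import numpy as np, cv2
def cam(p):
    if "xyz" in p:
        return np.array(p["xyz"]),np.array(p["rotation"])
def R_of(rot):
    rot=np.array(rot,float)
    if rot.shape==(3,3): return rot
    w,x,y,z=rot.ravel()
    from scipy.spatial.transform import Rotation
    return Rotation.from_quat([x,y,z,w]).as_matrix()
def ray(p,uv,z):
    c=np.array(p["xyz"]);R=R_of(p["rotation"])
    u=cv2.undistortPoints(np.array(uv,float).reshape(-1,1,2),np.array(p["camera_matrix"]),np.array(p["dist_coeffs"])).reshape(-1,2)
    d=np.c_[u[:,0],-u[:,1],-np.ones(len(u))]@R.T
    return c+d*((z-c[2])/d[:,2])[:,None]
def proj(p,P):
    c=np.array(p["xyz"]);R=R_of(p["rotation"])
    q=(np.array(P,float).reshape(-1,3)-c)@R; q=q*[1,-1,-1]
    return cv2.projectPoints(q,np.zeros(3),np.zeros(3),np.array(p["camera_matrix"]),np.array(p["dist_coeffs"]))[0].reshape(-1,2)
E
python3 - <<'E'
from h import *
for n in ["scene","side"]:
    p=viewer.get_image(n); cv2.imwrite(f"pics/{n}1.png",p["image"][:,:,::-1])
    print(n,p["xyz"],p["rotation"])
    for q in ["shaker","plate","clamp","reagent","wash","tips","vial"]:
        for d in models.find_in(q,p)[:3]: print(q,round(d["conf"],2),np.round(np.array(d["box"])*[560,420,560,420]))
print(r.state())
E
```

```text
scene [1.08667054 0.17621242 0.95230463] [0.58518761 0.18424518 0.23016287 0.75540336]
shaker 0.73 [155. 162. 296. 284.]
shaker 0.5 [168. 165. 296. 185.]
plate 0.88 [127. 159. 163. 208.]
plate 0.8 [184. 121. 239. 161.]
plate 0.73 [204. 188. 261. 233.]
clamp 0.71 [138. 210. 148. 227.]
clamp 0.64 [171. 166. 297. 183.]
reagent 0.72 [309. 226. 336. 271.]
wash 0.93 [105. 221. 152. 264.]
tips 0.73 [341. 202. 391. 247.]
vial 0.72 [132. 210. 146. 229.]
side [-0.13936635 -0.65168722  0.62738811] [ 0.80526965  0.4704034  -0.19279085 -0.30511165]
shaker 0.59 [248. 179. 421. 324.]
plate 0.92 [304. 195. 370. 238.]
plate 0.92 [390. 316. 446. 391.]
plate 0.87 [253. 331. 334. 413.]
clamp 0.95 [254. 202. 390. 265.]
reagent 0.7 [248. 184. 424. 321.]
reagent 0.6 [261. 184. 280. 210.]
wash 0.77 [422. 240. 470. 304.]
wash 0.56 [262. 186. 279. 211.]
tips 0.58 [186. 203. 241. 242.]
vial 0.65 [424. 291. 440. 319.]
{'time': 0.8, 'qpos': array([ 1.06040522e+00,  4.80173589e-01,  1.59629129e+00, -3.22307747e-05,
        1.06509924e+00, -4.66010543e-02]), 'qvel': array([-0.00215905, -0.0017822 ,  0.00025381, -0.0002983 , -0.00142398,
       -0.00031936]), 'tau': array([ 1.62218424e-05, -9.50395489e+01, -4.30631590e+01, -1.35086075e-04,
        1.01240621e-03, -2.82981148e-05]), 'tool_pos': array([0.2907644 , 0.58134218, 0.21061696]), 'orientation': array([1.74771681e-05, 2.29814638e-01, 9.73234418e-01, 9.84076171e-06]), 'wrist_force': array([ 0.06912719, -0.30637312, -0.11921856]), 'ft_torque': array([ 0.02834106,  0.01891393, -0.0253326 ]), 'grasp_force': 0.0, 'gripper_width': 0.08572875967880503}
```

View pics/scene1.png

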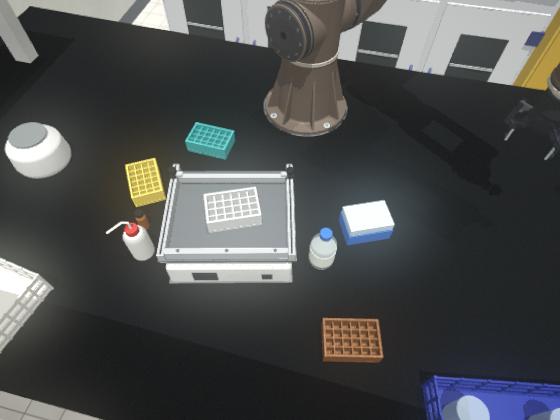

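View pics/side1.png

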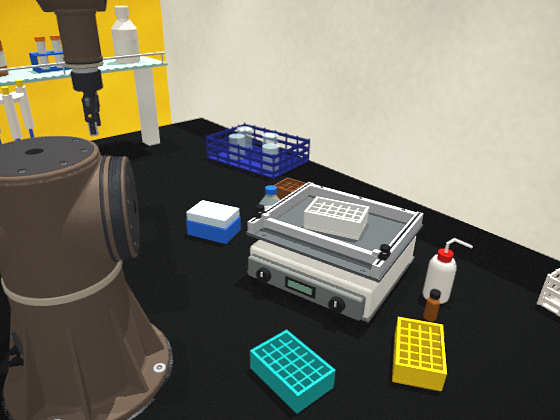

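```bash
python3 - <<'E'
import cv2,numpy as np
a=cv2.imread("pics/scene1.png")[155:290,145:305]; b=cv2.imread("pics/side1.png")[175:275,242:428]
a=cv2.resize(a,None,fx=5,fy=5,interpolation=cv2.INTER_CUBIC)[:600]; b=cv2.resize(b,None,fx=4.3,fy=4.3,interpolation=cv2.INTER_CUBIC)
def g(im,s,x0,y0):
    for u in range(0,int(im.shape[1]/s),20):
        cv2.putText(im,str(x0+u),(int(u*s),10),0,.35,(0,0,255));cv2.line(im,(int(u*s),0),(int(u*s),im.shape[0]),(0,0,255),1)
    for v in range(0,int(im.shape[0]/s),20):
        cv2.putText(im,str(y0+v),(0,int(v*s)+10),0,.35,(0,0,255));cv2.line(im,(0,int(v*s)),(im.shape[1],int(v*s)),(0,0,255),1)
g(a,5,145,155);g(b,4.3,242,175)
cv2.imwrite("pics/a.png",a);cv2.imwrite("pics/b.png",b)
E
```

```text
(no output)
```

View pics/a.png

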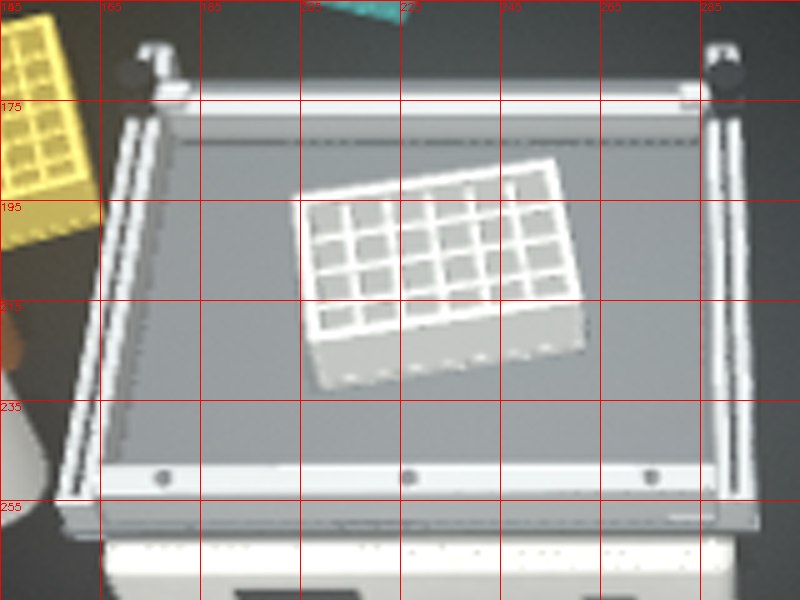

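View pics/b.png

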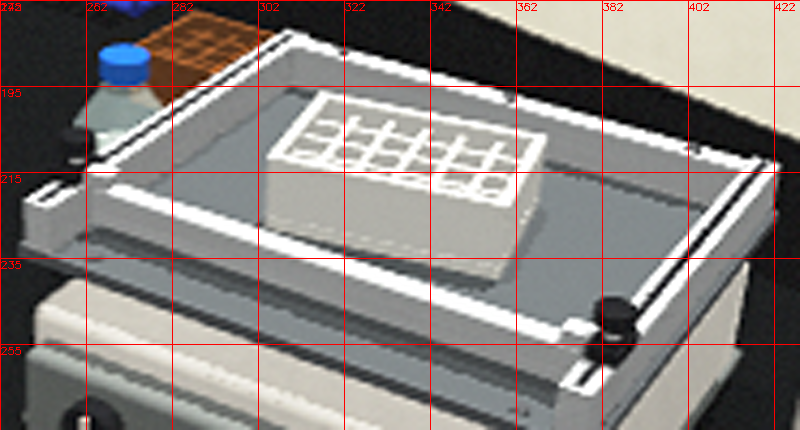

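```bash
python3 - <<'E'
from h import *
p=viewer.get_image("scene");q=viewer.get_image("side")
a=ray(p,[(165.8,248),(288.2,248),(286.6,179),(176.6,179)],.148);print("rails scene",np.round(a,4))
print("back len",np.linalg.norm(a[0]-a[1]),"rear w",np.linalg.norm(a[2]-a[3]))
e=a[1]-a[0];f=a[1]-a[2];g=a[0]-a[3];print("yaw",np.arctan2(-e[0],e[1]),[np.arctan2(k[1],k[0]) for k in (f,g)])
for pic,uv in((p,[(203.4,194.2),(255.6,187),(261.4,214.4),(207,223)]),(q,[(304.3,211.5),(316.9,196.4),(369,206.4),(360.6,222.7)])):
    b=ray(pic,uv,.164);print("plate",np.round(b,4),"c",b.mean(0),[round(np.linalg.norm(b[i]-b[i-1]),4) for i in range(4)])
    for i in range(4):
        d=b[i]-b[i-1];print(np.round(np.arctan2(d[1],d[0]),3))
b=ray(q,[(309,183.5),(421.5,213)],.148);print("back rail side (outer/mid)",b)
b=ray(p,[(183,172.5),(281,172.5),(183,178),(281,178)],.148);print("clamp",b)
b=ray(q,[(265,219),(371,254)],.148);print("clamp side",b)
E
```

```text
rails scene [[ 0.7156 -0.1759  0.148 ]
 [ 0.6461  0.0922  0.148 ]
 [ 0.4517  0.041   0.148 ]
 [ 0.5231 -0.2295  0.148 ]]
back len 0.2769638882857416 rear w 0.27971536956924953
yaw 0.25376752411844894 [np.float64(0.25767922773083834), np.float64(0.27145655204857727)]
plate [[ 0.5618 -0.1407  0.164 ]
 [ 0.5083 -0.0243  0.164 ]
 [ 0.5831  0.0116  0.164 ]
 [ 0.638  -0.1037  0.164 ]] c [ 0.57283398 -0.06428168  0.164     ] [np.float64(0.0847), np.float64(0.1281), np.float64(0.083), np.float64(0.1277)]
-2.689
2.002
0.448
-1.126
plate [[ 0.5032 -0.0293  0.164 ]
 [ 0.5817  0.0073  0.164 ]
 [ 0.6366 -0.1068  0.164 ]
 [ 0.5601 -0.1443  0.164 ]] c [ 0.57040167 -0.06828017  0.164     ] [np.float64(0.1283), np.float64(0.0865), np.float64(0.1267), np.float64(0.0851)]
2.03
0.437
-1.122
-2.686
back rail side (outer/mid) [[ 0.6471397   0.0981128   0.148     ]
 [ 0.73220904 -0.1891565   0.148     ]]
clamp [[ 0.49891853 -0.2218991   0.148     ]
 [ 0.43447593  0.02187021  0.148     ]
 [ 0.51588016 -0.21508855  0.148     ]
 [ 0.45215432  0.02633584  0.148     ]]
clamp side [[ 0.43211525  0.02257931  0.148     ]
 [ 0.49929614 -0.22245413  0.148     ]]
```

Request:
send_rows(
  deltas=[
    {"rot":[0,0,1],"travel":[0.6,-1,0.5],"grip":1},
    {"rot":[0,0,1],"travel":[0.6,-1,0.5],"grip":1},
    {"rot":[0,0,1],"travel":[0.6,-1,0.5],"grip":1},
    {"rot":[0,0,1],"travel":[0.6,-1,0.5],"grip":1},
    {"rot":[0,0,1],"travel":[0.6,-1,0.5],"grip":1},
  ],
)

```text
time: 1.4
tool_pos: [0.3662, 0.4553, 0.2737]
orientation: [0.0, -0.12, 0.993, 0.0]
wrist_force: [-0.4, 0.0, 0.2]
gripper_width: 0.0858
grasp_force: 0.0
```

Request:
send_rows(
  deltas=[
    {"rot":[0,0,0],"travel":[0.6,-1,0],"grip":1},
    {"rot":[0,0,0],"travel":[0.6,-1,0],"grip":1},
    {"rot":[0,0,0],"travel":[0.6,-1,0],"grip":1},
    {"rot":[0,0,0],"travel":[0.6,-1,0],"grip":1},
    {"rot":[0,0,0],"travel":[0.6,-1,0],"grip":1},
  ],
)

```text
time: 1.9
tool_pos: [0.4413, 0.3303, 0.2732]
orientation: [0.0, -0.117, 0.993, 0.0]
wrist_force: [0.1, 0.6, 0.1]
gripper_width: 0.0859
grasp_force: 0.0
```

Request:
send_rows(
  deltas=[
    {"rot":[0,0,0],"travel":[0.4,-1,0],"grip":1},
    {"rot":[0,0,0],"travel":[0.4,-1,0],"grip":1},
    {"rot":[0,0,0],"travel":[0.4,-1,0],"grip":1},
    {"rot":[0,0,0],"travel":[0.4,-1,0],"grip":1},
    {"rot":[0,0,0],"travel":[0.4,-1,0],"grip":1},
  ],
)

```text
time: 2.4
tool_pos: [0.4911, 0.2053, 0.2732]
orientation: [0.0, -0.117, 0.993, 0.0]
wrist_force: [0.7, 1.7, 0.3]
gripper_width: 0.0855
grasp_force: 0.0
```

Request:
send_rows(
  deltas=[
    {"rot":[0,0,0],"travel":[0,-1,0],"grip":1},
    {"rot":[0,0,0],"travel":[0,-1,0],"grip":1},
    {"rot":[0,0,0],"travel":[0,-1,0],"grip":1},
    {"rot":[0,0,0],"travel":[0,-1,0],"grip":1},
    {"rot":[0,0,0],"travel":[0,-1,0],"grip":1},
  ],
)

```text
time: 2.9
tool_pos: [0.4907, 0.0804, 0.2732]
orientation: [0.0, -0.117, 0.993, 0.0]
wrist_force: [0.2, -0.9, -0.2]
gripper_width: 0.0852
grasp_force: 0.0
```

Request:
send_rows(
  deltas=[
    {"rot":[0,0,0.17],"travel":[0.1,-1,0],"grip":1},
    {"rot":[0,0,0],"travel":[0.1,-1,0],"grip":1},
    {"rot":[0,0,0],"travel":[0.1,-1,0],"grip":1},
    {"rot":[0,0,0],"travel":[0.1,-1,0],"grip":1},
    {"rot":[0,0,0],"travel":[0,-1,0],"grip":1},
  ],
)

```text
time: 3.4
tool_pos: [0.5009, -0.0447, 0.2732]
orientation: [0.0, -0.129, 0.992, -0.0]
wrist_force: [-0.2, 0.1, -0.5]
gripper_width: 0.0852
grasp_force: 0.0
```

Request:
send_rows(
  deltas=[
    {"rot":[0,0,0],"travel":[0,-0.82,0],"grip":1},
    {"rot":[0,0,0],"travel":[0,-0.82,0],"grip":1},
    {"rot":[0,0,0],"travel":[0,0,-1],"grip":1},
    {"rot":[0,0,0],"travel":[0,0,-1],"grip":1},
    {"rot":[0,0,0],"travel":[0,0,-1],"grip":1},
  ],
)

```text
time: 3.9
tool_pos: [0.5008, -0.085, 0.1975]
orientation: [0.0, -0.128, 0.992, -0.0]
wrist_force: [1.1, -0.3, -0.7]
gripper_width: 0.0854
grasp_force: 0.0
```

```bash
python3 - <<'E'
from h import *
p=viewer.get_image("scene");q=viewer.get_image("side")
a=cv2.resize(p["image"][110:290,140:310,::-1],None,fx=3.3,fy=3.3)[:594,:400];a=cv2.resize(p["image"][130:290,150:310,::-1],(400,400))
b=cv2.resize(q["image"][120:280,240:400,::-1],(400,400))
cv2.imwrite("pics/c.png",np.hstack([a,b]))
s=r.state();print(s["tool_pos"],s["orientation"],r.grasp_offset)
E
```

```text
[ 0.49887149 -0.08431847  0.19568628] [-2.17181294e-03 -1.28582915e-01  9.91696053e-01  8.10163892e-04] 0.0187
```

View pics/c.png

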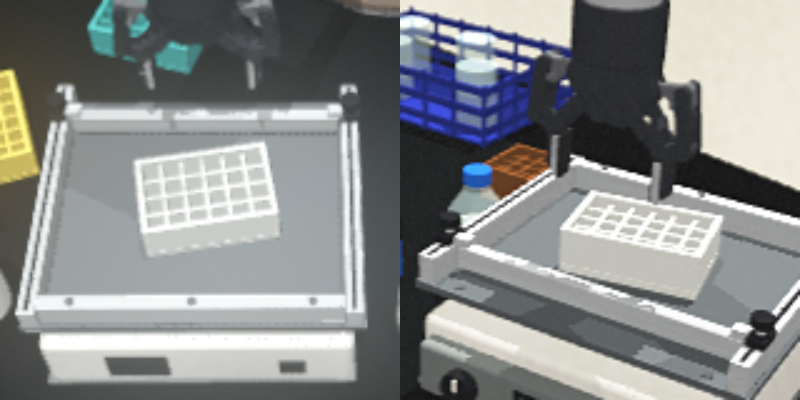

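```bash
python3 - <<'E'
from h import *
p=viewer.get_image("scene");q=viewer.get_image("side")
s=r.state();t=s["tool_pos"]; y=np.array([-.255,.967,0])
for dz in(0,.013):
  for k in(-.05,.05):
    P=t+k*y+[0,0,dz]
    u=(proj(p,P)[0]-[150,130])*2.5; v=(proj(q,P)[0]-[240,120])*2.5; print(dz,k,u,v+[400,0])
print(t)
E
```

```text
0 -0.05 [153.25532438 102.12212556] [659.44086159 232.66654306]
0 0.05 [256.58059148 102.18020354] [555.72624041 201.54031603]
0.013 -0.05 [151.47316438  93.3461177 ] [660.82330915 218.65888833]
0.013 0.05 [255.95815889  93.42505559] [556.37423467 187.9992386 ]
[ 0.50077192 -0.08465733  0.198509  ]
```

Request:
send_rows(
  deltas=[
    {"rot":[0,0,0],"travel":[0,0,-1],"grip":1},
    {"rot":[0,0,0],"travel":[0,0,-1],"grip":1},
    {"rot":[0,0,0],"travel":[0,0,-0.5],"grip":1},
    {"rot":[0,0,0],"travel":[0,0,-0.5],"grip":1},
    {"rot":[0,0,0],"travel":[0,0,0],"grip":1},
  ],
)

```text
time: 4.6
tool_pos: [0.5006, -0.0846, 0.1226]
orientation: [-0.0, -0.129, 0.992, 0.0]
wrist_force: [0.8, -0.3, -0.1]
gripper_width: 0.0853
grasp_force: 0.0
```

```bash
python3 - <<'E'
from h import *
p=viewer.get_image("scene");q=viewer.get_image("side")
a=cv2.resize(p["image"][130:290,150:310,::-1],(400,400))
b=cv2.resize(q["image"][150:270,250:370,::-1],(400,400))
cv2.imwrite("pics/d.png",np.hstack([a,b]))
E
```

```text
(no output)
```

View pics/d.png

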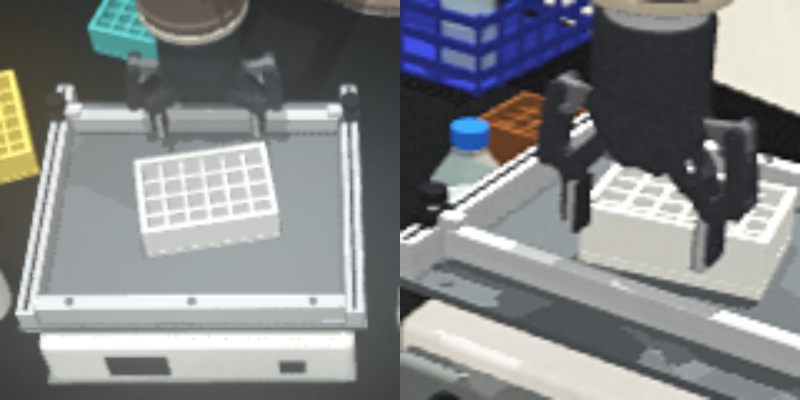

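Request:
send_rows(
  deltas=[
    {"rot":[0,0,0],"travel":[0.387,0.102,0],"grip":1},
    {"rot":[0,0,0],"travel":[0.387,0.102,0],"grip":1},
    {"rot":[0,0,0],"travel":[0.387,0.102,0],"grip":1},
    {"rot":[0,0,0],"travel":[0.387,0.102,0],"grip":1},
    {"rot":[0,0,0],"travel":[0.387,0.102,0],"grip":1},
  ],
)

```text
time: 5.2
tool_pos: [0.5501, -0.0716, 0.1232]
orientation: [-0.0, -0.129, 0.992, -0.0]
wrist_force: [-3.3, -0.8, 2.7]
gripper_width: 0.0855
grasp_force: 1.3
```

Request:
send_rows(
  deltas=[
    {"rot":[0,0,0],"travel":[0.29,0.076,0],"grip":1},
    {"rot":[0,0,0],"travel":[0.29,0.076,0],"grip":1},
    {"rot":[0,0,0],"travel":[0.29,0.076,0],"grip":1},
    {"rot":[0,0,0],"travel":[0.2,0.053,0],"grip":1},
    {"rot":[0,0,0],"travel":[0,0,0],"grip":1},
  ],
)

```text
time: 5.7
tool_pos: [0.5768, -0.0647, 0.1231]
orientation: [0.0, -0.129, 0.992, -0.0]
wrist_force: [-1.1, -0.1, 0.4]
gripper_width: 0.0856
grasp_force: 0.0
```

Request:
send_rows(
  deltas=[
    {"rot":[0,0,0],"travel":[0.1,0.026,0],"grip":1},
    {"rot":[0,0,0],"travel":[0.1,0.026,0],"grip":1},
    {"rot":[0,0,0],"travel":[0.06,0.016,0],"grip":1},
  ],
)

```text
time: 6.0
tool_pos: [0.5824, -0.0632, 0.1231]
orientation: [-0.0, -0.129, 0.992, 0.0]
wrist_force: [-0.7, 0.9, -0.6]
gripper_width: 0.0853
grasp_force: 0.5
```

```bash
python3 - <<'E'
from h import *
p=viewer.get_image("scene")
a=cv2.resize(p["image"][155:275,150:310,::-1],(800,600),interpolation=cv2.INTER_CUBIC)
cv2.imwrite("pics/e.png",a);print(r.state()["wrist_force"])
E
```

```text
[-0.58460608  0.62989673 -0.96080308]
```

View pics/e.png

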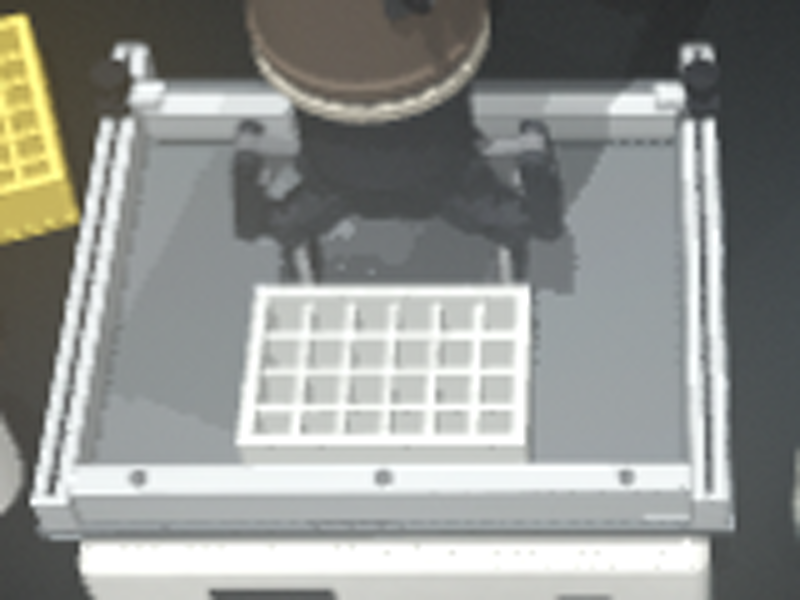

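```bash
cat >> h.py <<'E'
C=np.array([.6455,.0915]);YAW=.258
def loc(P):
    d=np.array(P)[...,:2]-C;c,s=np.cos(YAW),np.sin(YAW)
    return np.stack([d[...,0]*c+d[...,1]*s,-d[...,0]*s+d[...,1]*c],-1)
E
python3 - <<'E'
from h import *
p=viewer.get_image("scene")
b=ray(p,[(197.6,244),(255.2,244),(255.8,212.2),(201.5,212.2)],.164)
print(loc(b)*1000)
print(loc(ray(p,[(166,248),(288.4,248)],.148))*1000, loc(r.state()["tool_pos"])*1000)
E
```

```text
[[  -1.33254719 -202.52284299]
 [  -0.81508929  -73.8837074 ]
 [ -86.99646199  -74.67507748]
 [ -87.26609982 -202.50214437]]
[[  -0.42368952 -275.97003678]
 [   0.74746914    0.99807845]] [-100.2975741  -133.49915007]
```

Request:
send_rows(
  deltas=[
    {"rot":[0,0,0],"travel":[0.06,0.016,0],"grip":1},
    {"rot":[0,0,0],"travel":[0.06,0.016,0],"grip":1},
    {"rot":[0,0,0],"travel":[0,0,0],"grip":1},
  ],
)

```text
time: 6.4
tool_pos: [0.5834, -0.0629, 0.1229]
orientation: [-0.002, -0.129, 0.992, -0.0]
wrist_force: [-12.7, -6.8, 8.8]
gripper_width: 0.0854
grasp_force: 6.8
```

Request:
send_rows(
  deltas=[
    {"rot":[0,0,0],"travel":[-0.46,-0.12,0],"grip":1},
    {"rot":[0,0,0],"travel":[0,0,1],"grip":1},
    {"rot":[0,0,0],"travel":[0,0,1],"grip":1},
    {"rot":[0,0,0],"travel":[0,0,1],"grip":0},
    {"rot":[0,0,0],"travel":[0,0,0.8],"grip":0},
  ],
)

```text
time: 6.9
tool_pos: [0.5739, -0.0655, 0.2196]
orientation: [0.001, -0.129, 0.992, -0.0]
wrist_force: [0.2, -0.2, 0.5]
gripper_width: 0.0587
grasp_force: 0.0
```

Request:
send_rows(
  deltas=[
    {"rot":[0,0,0],"travel":[0.75,-0.65,0],"grip":0},
    {"rot":[0,0,0],"travel":[0.75,-0.65,0],"grip":0},
    {"rot":[0,0,0],"travel":[0.75,-0.65,0],"grip":0},
    {"rot":[0,0,0],"travel":[0.75,-0.65,0],"grip":0},
    {"rot":[0,0,0],"travel":[0.6,-0.6,0],"grip":0},
  ],
)

```text
time: 7.4
tool_pos: [0.6646, -0.1462, 0.2181]
orientation: [0.0, -0.129, 0.992, -0.0]
wrist_force: [0.0, 0.6, -0.3]
gripper_width: 0.0001
grasp_force: 0.0
```

```bash
python3 - <<'E'
from h import *
s=r.state();print(s["tool_pos"],loc(s["tool_pos"])*1000,s["gripper_width"],s["wrist_force"])
E
```

```text
[ 0.66457059 -0.14621389  0.21805475] [ -42.21264611 -234.71189034] 0.0001363588278858212 [ 0.04016076  0.61055337 -0.33841932]
```

Request:
send_rows(
  deltas=[
    {"rot":[0,0,0],"travel":[0,0,-1],"grip":0},
    {"rot":[0,0,0],"travel":[0,0,-1],"grip":0},
    {"rot":[0,0,0],"travel":[0,0,-0.6],"grip":0},
    {"rot":[0,0,0],"travel":[0,0,-0.5],"grip":0},
    {"rot":[0,0,0],"travel":[0,0,0],"grip":0},
  ],
)

```text
time: 7.9
tool_pos: [0.663, -0.1451, 0.1392]
orientation: [-0.001, -0.129, 0.992, 0.0]
wrist_force: [-0.7, -0.2, 0.1]
gripper_width: 0.0002
grasp_force: 0.0
```

Request:
send_rows(
  deltas=[
    {"rot":[0,0,0],"travel":[-0.102,0.387,0],"grip":0},
    {"rot":[0,0,0],"travel":[-0.077,0.29,0],"grip":0},
    {"rot":[0,0,0],"travel":[-0.077,0.29,0],"grip":0},
    {"rot":[0,0,0],"travel":[-0.077,0.29,0],"grip":0},
    {"rot":[0,0,0],"travel":[-0.077,0.29,0],"grip":0},
  ],
)

```text
time: 8.4
tool_pos: [0.6539, -0.1061, 0.1412]
orientation: [0.001, -0.129, 0.992, -0.0]
wrist_force: [0.9, -2.4, 2.2]
gripper_width: -0.0001
grasp_force: 1.2
```

Request:
send_rows(
  deltas=[
    {"rot":[0,0,0],"travel":[-0.077,0.29,0],"grip":0},
    {"rot":[0,0,0],"travel":[-0.077,0.29,0],"grip":0},
    {"rot":[0,0,0],"travel":[-0.077,0.29,0],"grip":0},
    {"rot":[0,0,0],"travel":[-0.077,0.29,0],"grip":0},
    {"rot":[0,0,0],"travel":[0,0,0],"grip":0},
  ],
)

```text
time: 8.9
tool_pos: [0.6454, -0.0765, 0.1404]
orientation: [-0.0, -0.129, 0.992, 0.0]
wrist_force: [-0.1, -0.3, -0.6]
gripper_width: 0.0003
grasp_force: 0.0
```

```bash
python3 - <<'E'
from h import *
s=r.state();print(s["tool_pos"],loc(s["tool_pos"])*1000,s["gripper_width"],s["wrist_force"])
E
```

```text
[ 0.64540258 -0.07649683  0.14043088] [ -42.95812484 -162.41164504] 0.0002735768803340815 [-0.10290813 -0.31811703 -0.5747013 ]
```

Request:
send_rows(
  deltas=[
    {"rot":[0,0,0],"travel":[-0.051,0.194,0],"grip":0},
    {"rot":[0,0,0],"travel":[-0.051,0.194,0],"grip":0},
    {"rot":[0,0,0],"travel":[-0.04,0.15,0],"grip":0},
    {"rot":[0,0,0],"travel":[0,0,0],"grip":0},
  ],
)

```text
time: 9.3
tool_pos: [0.6421, -0.0637, 0.1405]
orientation: [-0.0, -0.129, 0.992, 0.0]
wrist_force: [0.4, -0.1, 0.4]
gripper_width: -0.0004
grasp_force: 0.0
```

Request:
send_rows(
  deltas=[
    {"rot":[0,0,0],"travel":[-0.015,0.058,0],"grip":0},
    {"rot":[0,0,0],"travel":[-0.015,0.058,0],"grip":0},
    {"rot":[0,0,0],"travel":[0,0,0],"grip":0},
  ],
)

```text
time: 9.6
tool_pos: [0.6416, -0.0613, 0.1406]
orientation: [-0.0, -0.129, 0.992, 0.0]
wrist_force: [-0.7, -0.4, -0.2]
gripper_width: 0.0002
grasp_force: 0.0
```

```bash
python3 - <<'E'
from h import *
p=viewer.get_image("scene")
a=cv2.resize(p["image"][155:275,150:310,::-1],(800,600),interpolation=cv2.INTER_CUBIC)
cv2.imwrite("pics/f.png",a)
s=r.state();print(s["tool_pos"],loc(s["tool_pos"])*1000,s["gripper_width"],s["wrist_force"])
E
```

```text
[ 0.64158507 -0.06133207  0.1405883 ] [ -42.78003473 -146.77478526] 0.00012215529041995982 [ 0.70099542 -0.15656212 -1.02119137]
```

View pics/f.png

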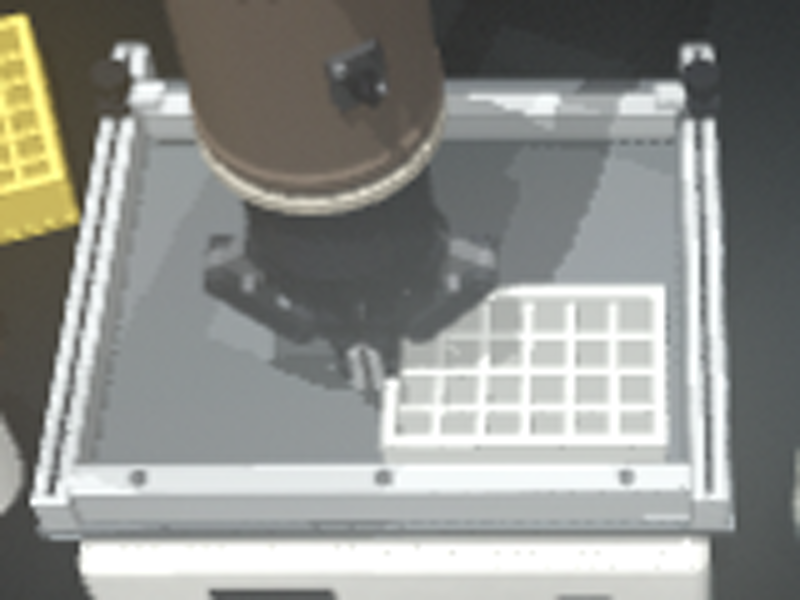

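```bash
python3 - <<'E'
from h import *
p=viewer.get_image("scene")
print(loc(ray(p,[(226.3,244),(283.4,244),(283,212.2)],.164))*1000, loc(ray(p,[(288.4,248),(286.6,179)],.148))*1000)
E
```

```text
[[  -1.05847959 -138.54098408]
 [  -0.60970613  -10.63995137]
 [ -86.86214182  -10.38032384]] [[   0.74746914    0.99807845]
 [-200.28106819    0.60739893]]
```

Request:
send_rows(
  deltas=[
    {"rot":[0,0,0],"travel":[-0.031,0.116,0],"grip":0},
    {"rot":[0,0,0],"travel":[-0.031,0.116,0],"grip":0},
    {"rot":[0,0,0],"travel":[0,0,0],"grip":0},
  ],
)

```text
time: 10.0
tool_pos: [0.64, -0.0551, 0.1406]
orientation: [-0.0, -0.129, 0.992, 0.0]
wrist_force: [-0.2, 0.1, 0.3]
gripper_width: -0.0002
grasp_force: 0.0
```

Request:
send_rows(
  deltas=[
    {"rot":[0,0,0],"travel":[-0.015,0.058,0],"grip":0},
    {"rot":[0,0,0],"travel":[-0.015,0.058,0],"grip":0},
    {"rot":[0,0,0],"travel":[0,0,0],"grip":0},
  ],
)

```text
time: 10.3
tool_pos: [0.6393, -0.0525, 0.1406]
orientation: [0.0, -0.129, 0.992, 0.0]
wrist_force: [0.0, 0.5, -0.2]
gripper_width: 0.0002
grasp_force: 0.0
```

Request:
send_rows(
  deltas=[
    {"rot":[0,0,0],"travel":[-0.01,0.04,0],"grip":0},
    {"rot":[0,0,0],"travel":[0,0,0],"grip":0},
  ],
)

```text
time: 10.5
tool_pos: [0.639, -0.0516, 0.1406]
orientation: [-0.0, -0.129, 0.992, -0.0]
wrist_force: [1.2, 0.2, 0.1]
gripper_width: 0.0001
grasp_force: 0.1
```

Request:
send_rows(
  deltas=[
    {"rot":[0,0,0],"travel":[-0.015,0.058,0],"grip":0},
    {"rot":[0,0,0],"travel":[0,0,0],"grip":0},
  ],
)

```text
time: 10.7
tool_pos: [0.6387, -0.0501, 0.1406]
orientation: [0.0, -0.129, 0.992, 0.0]
wrist_force: [0.0, -0.1, 0.2]
gripper_width: -0.0
grasp_force: 0.2
```

Request:
send_rows(
  deltas=[
    {"rot":[0,0,0],"travel":[-0.01,0.04,0],"grip":0},
    {"rot":[0,0,0],"travel":[0,0,0],"grip":0},
  ],
)

```text
time: 10.9
tool_pos: [0.6385, -0.0496, 0.1407]
orientation: [0.0, -0.129, 0.992, -0.0]
wrist_force: [0.2, -4.9, -0.1]
gripper_width: -0.0
grasp_force: 2.5
```

Request:
send_rows(
  deltas=[
    {"rot":[0,0,0],"travel":[-0.008,0.03,0],"grip":0},
    {"rot":[0,0,0],"travel":[0,0,0],"grip":0},
  ],
)

```text
time: 11.1
tool_pos: [0.6385, -0.0495, 0.1408]
orientation: [0.0, -0.129, 0.992, -0.001]
wrist_force: [1.2, -10.6, 0.5]
gripper_width: 0.0004
grasp_force: 4.7
```

```bash
python3 - <<'E'
from h import *
s=r.state();print(s["tool_pos"],loc(s["tool_pos"])*1000,s["wrist_force"])
E
```

```text
[ 0.63854897 -0.04945334  0.14078564] [ -42.68482048 -134.51456274] [  1.17741937 -10.61323269   0.46835642]
```

Request:
send_rows(
  deltas=[
    {"rot":[0,0,0],"travel":[0.1,-0.39,0],"grip":0},
    {"rot":[0,0,0],"travel":[0,0,1],"grip":0},
    {"rot":[0,0,0],"travel":[0,0,1],"grip":0},
    {"rot":[0,0,0],"travel":[0,0,1],"grip":0},
    {"rot":[0,0,0],"travel":[0,0,0.3],"grip":0},
  ],
)

```text
time: 11.6
tool_pos: [0.6421, -0.0586, 0.2257]
orientation: [0.002, -0.129, 0.992, -0.0]
wrist_force: [0.4, -0.2, 0.4]
gripper_width: 0.0002
grasp_force: 0.0
```

Request:
send_rows(
  deltas=[
    {"rot":[0,0,0],"travel":[-0.8,-0.2,0],"grip":0},
    {"rot":[0,0,0],"travel":[-0.8,-0.2,0],"grip":0},
    {"rot":[0,0,0],"travel":[-0.8,-0.2,0],"grip":0},
    {"rot":[0,0,0],"travel":[-0.8,-0.2,0],"grip":0},
    {"rot":[0,0,0],"travel":[-0.8,-0.2,0],"grip":0},
  ],
)

```text
time: 12.1
tool_pos: [0.5396, -0.0834, 0.2225]
orientation: [-0.0, -0.129, 0.992, 0.0]
wrist_force: [-0.4, 0.1, 1.7]
gripper_width: 0.0003
grasp_force: 0.0
```

Request:
send_rows(
  deltas=[
    {"rot":[0,0,0],"travel":[-0.8,-0.2,0],"grip":0},
    {"rot":[0,0,0],"travel":[-0.8,-0.2,0],"grip":0},
    {"rot":[0,0,0],"travel":[-0.8,-0.2,0],"grip":0},
    {"rot":[0,0,0],"travel":[-0.8,-0.2,0],"grip":0},
    {"rot":[0,0,0],"travel":[-0.74,-0.16,0],"grip":0},
  ],
)

```text
time: 12.6
tool_pos: [0.441, -0.1074, 0.2226]
orientation: [-0.0, -0.129, 0.992, 0.0]
wrist_force: [-0.4, -0.3, 0.4]
gripper_width: -0.0001
grasp_force: 0.0
```

```bash
python3 - <<'E'
from h import *
s=r.state();print(s["tool_pos"],loc(s["tool_pos"])*1000,s["wrist_force"])
p=viewer.get_image("scene")
b=ray(p,[(183,172.5),(281,172.5)],.148);print(loc(b)*1000)
a=cv2.resize(p["image"][155:275,150:310,::-1],(800,600),interpolation=cv2.INTER_CUBIC)
cv2.imwrite("pics/g.png",a)
E
```

```text
[ 0.44104385 -0.10741264  0.22260447] [-248.44111444 -140.16264305] [-0.44823283 -0.30872858  0.44128156]
[[-221.69287106 -265.62642517]
 [-221.80548407  -13.48298292]]
```

Request:
send_rows(
  deltas=[
    {"rot":[0,0,0],"travel":[0,0,-1],"grip":0},
    {"rot":[0,0,0],"travel":[0,0,-1],"grip":0},
    {"rot":[0,0,0],"travel":[0,0,-1],"grip":0},
    {"rot":[0,0,0],"travel":[0,0,-0.55],"grip":0},
    {"rot":[0,0,0],"travel":[0,0,0],"grip":0},
  ],
)

```text
time: 13.15
tool_pos: [0.4409, -0.1068, 0.1325]
orientation: [-0.002, -0.129, 0.992, 0.001]
wrist_force: [0.1, 0.1, -0.0]
gripper_width: -0.0001
grasp_force: 0.0
```

Request:
send_rows(
  deltas=[
    {"rot":[0,0,0],"travel":[0.193,0.051,0],"grip":0},
    {"rot":[0,0,0],"travel":[0.193,0.051,0],"grip":0},
    {"rot":[0,0,0],"travel":[0.193,0.051,0],"grip":0},
    {"rot":[0,0,0],"travel":[0.193,0.051,0],"grip":0},
    {"rot":[0,0,0],"travel":[0.193,0.051,0],"grip":0},
  ],
)

```text
time: 13.65
tool_pos: [0.4671, -0.1007, 0.1347]
orientation: [0.0, -0.129, 0.992, -0.0]
wrist_force: [0.9, -0.7, 0.5]
gripper_width: 0.0001
grasp_force: 0.0
```

```bash
python3 - <<'E'
from h import *
s=r.state();print(s["tool_pos"],loc(s["tool_pos"])*1000,s["wrist_force"])
p=viewer.get_image("scene");q=viewer.get_image("side")
a=cv2.resize(p["image"][155:275,150:310,::-1],(533,400),interpolation=cv2.INTER_CUBIC)
b=cv2.resize(q["image"][150:300,240:400,::-1],(267,250));b=np.vstack([b,np.zeros((150,267,3),np.uint8)])
cv2.imwrite("pics/i.png",np.hstack([a,b]))
E
```

```text
[ 0.46709527 -0.10072221  0.13469384] [-221.54490139 -140.34060214] [ 0.90928938 -0.73188781  0.54211592]
```

View pics/i.png

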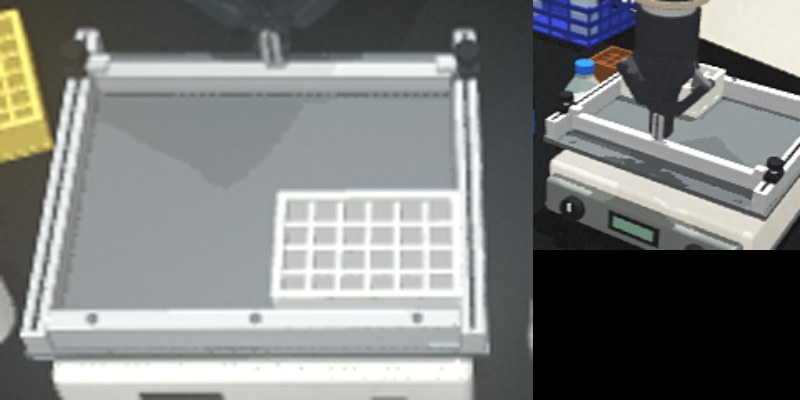

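Request:
send_rows(
  deltas=[
    {"rot":[0,0,0],"travel":[0.193,0.051,0],"grip":0},
    {"rot":[0,0,0],"travel":[0.29,0.077,0],"grip":0},
    {"rot":[0,0,0],"travel":[0.29,0.077,0],"grip":0},
    {"rot":[0,0,0],"travel":[0.29,0.077,0],"grip":0},
    {"rot":[0,0,0],"travel":[0.29,0.077,0],"grip":0},
  ],
)

```text
time: 14.25
tool_pos: [0.501, -0.0917, 0.1343]
orientation: [0.0, -0.129, 0.992, -0.0]
wrist_force: [-0.6, -0.1, 0.1]
gripper_width: -0.0002
grasp_force: 0.0
```

Request:
send_rows(
  deltas=[
    {"rot":[0,0,0],"travel":[0.29,0.077,0],"grip":0},
    {"rot":[0,0,0],"travel":[0.29,0.077,0],"grip":0},
    {"rot":[0,0,0],"travel":[0.29,0.077,0],"grip":0},
    {"rot":[0,0,0],"travel":[0.29,0.077,0],"grip":0},
    {"rot":[0,0,0],"travel":[0.29,0.077,0],"grip":0},
  ],
)

```text
time: 14.75
tool_pos: [0.537, -0.0821, 0.1343]
orientation: [-0.0, -0.129, 0.992, 0.0]
wrist_force: [-0.2, 0.6, 0.9]
gripper_width: 0.0002
grasp_force: 0.0
```

```bash
python3 - <<'E'
from h import *
s=r.state();print(s["tool_pos"],loc(s["tool_pos"])*1000,s["wrist_force"])
E
```

```text
[ 0.53702376 -0.08205517  0.1343115 ] [-149.16804078 -140.13346041] [-0.22617546  0.57452818  0.87380217]
```

```bash
python3 - <<'E'
from h import *
p=viewer.get_image("scene");q=viewer.get_image("side")
for n,c in(("s",p),("q",q)):
    for d in models.find_in("clamp",c)[:2]: print(n,round(d["conf"],2),np.array(d["box"])*[560,420,560,420])
g=p["image"][160:215,200].mean(1).astype(int);print(list(enumerate(g,160)))
E
```

```text
s 0.66 [171.528 167.118 296.8   181.692]
q 0.56 [253.68  202.314 391.104 265.314]
[(160, np.int64(57)), (161, np.int64(57)), (162, np.int64(58)), (163, np.int64(60)), (164, np.int64(58)), (165, np.int64(60)), (166, np.int64(67)), (167, np.int64(76)), (168, np.int64(93)), (169, np.int64(112)), (170, np.int64(119)), (171, np.int64(108)), (172, np.int64(93)), (173, np.int64(85)), (174, np.int64(74)), (175, np.int64(96)), (176, np.int64(169)), (177, np.int64(211)), (178, np.int64(165)), (179, np.int64(170)), (180, np.int64(168)), (181, np.int64(165)), (182, np.int64(148)), (183, np.int64(110)), (184, np.int64(139)), (185, np.int64(140)), (186, np.int64(145)), (187, np.int64(143)), (188, np.int64(139)), (189, np.int64(140)), (190, np.int64(139)), (191, np.int64(140)), (192, np.int64(139)), (193, np.int64(140)), (194, np.int64(140)), (195, np.int64(140)), (196, np.int64(140)), (197, np.int64(141)), (198, np.int64(140)), (199, np.int64(141)), (200, np.int64(142)), (201, np.int64(141)), (202, np.int64(142)), (203, np.int64(142)), (204, np.int64(143)), (205, np.int64(143)), (206, np.int64(142)), (207, np.int64(142)), (208, np.int64(143)), (209, np.int64(143)), (210, np.int64(143)), (211, np.int64(143)), (212, np.int64(143)), (213, np.int64(144)), (214, np.int64(144))]
```

```bash
python3 - <<'E'
from h import *
s=r.state();t=s["tool_pos"];print(t,s["gripper_width"],s["wrist_force"])
out=[]
for n,x0,y0,w,h in(("scene",160,145,150,105),("side",245,150,150,105)):
    p=viewer.get_image(n);k=4
    a=cv2.resize(np.ascontiguousarray(p["image"][y0:y0+h,x0:x0+w,::-1]),None,fx=800/w*.5,fy=800/w*.5,interpolation=cv2.INTER_CUBIC)
    u=proj(p,t)[0];print(n,u);u=(u-[x0,y0])*(400/w);cv2.circle(a,tuple(int(v) for v in u),3,(0,0,255),1)
    out.append(a)
cv2.imwrite("pics/j.png",cv2.resize(np.hstack(out),(800,280)))
E
```

```text
[ 0.53633402 -0.08214498  0.13422438] 0.00021726493528587715 [-0.0432485   0.48781325  0.51494832]
scene [230.80206039 198.18142369]
side [330.77953014 227.32655344]
```

View pics/j.png

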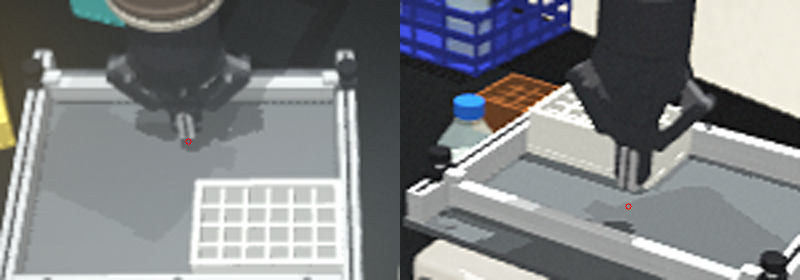

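Request:
send_rows(
  deltas=[
    {"rot":[0,0,0],"travel":[0,0,1],"grip":0},
    {"rot":[0,0,0],"travel":[-0.96,-0.253,0],"grip":0},
    {"rot":[0,0,0],"travel":[-0.96,-0.253,0],"grip":0},
    {"rot":[0,0,0],"travel":[-0.96,-0.253,0],"grip":0},
    {"rot":[0,0,0],"travel":[-0.96,-0.253,0],"grip":0},
  ],
)

```text
time: 15.55
tool_pos: [0.4392, -0.1077, 0.1594]
orientation: [-0.0, -0.129, 0.992, -0.0]
wrist_force: [0.3, -0.0, 0.4]
gripper_width: 0.0003
grasp_force: 0.0
```

Request:
send_rows(
  deltas=[
    {"rot":[0,0,0],"travel":[0,0,0],"grip":0},
    {"rot":[0,0,0],"travel":[0,0,-0.8],"grip":0},
    {"rot":[0,0,0],"travel":[0,0,-0.5],"grip":0},
    {"rot":[0,0,0],"travel":[0,0,-0.35],"grip":0},
    {"rot":[0,0,0],"travel":[0,0,0],"grip":0},
  ],
)

```text
time: 16.05
tool_pos: [0.4402, -0.1074, 0.1173]
orientation: [-0.001, -0.129, 0.992, 0.0]
wrist_force: [-0.3, -0.4, -0.5]
gripper_width: -0.0002
grasp_force: 0.0
```

Request:
send_rows(
  deltas=[
    {"rot":[0,0,0],"travel":[0.193,0.051,0],"grip":0},
    {"rot":[0,0,0],"travel":[0.193,0.051,0],"grip":0},
    {"rot":[0,0,0],"travel":[0.193,0.051,0],"grip":0},
    {"rot":[0,0,0],"travel":[0.193,0.051,0],"grip":0},
    {"rot":[0,0,0],"travel":[0.193,0.051,0],"grip":0},
  ],
)

```text
time: 16.55
tool_pos: [0.4649, -0.1011, 0.1183]
orientation: [-0.0, -0.129, 0.992, -0.0]
wrist_force: [-3.1, -2.1, 3.1]
gripper_width: 0.0005
grasp_force: 1.7
```

```bash
python3 - <<'E'
from h import *
s=r.state();print(s["tool_pos"],loc(s["tool_pos"])*1000,s["wrist_force"])
E
```

```text
[ 0.4648914  -0.10106051  0.11827812] [-223.76214396 -140.10539044] [-3.12640726 -2.10671752  3.14079611]
```

Request:
send_rows(
  deltas=[
    {"rot":[0,0,0],"travel":[0.29,0.077,0],"grip":0},
    {"rot":[0,0,0],"travel":[0.29,0.077,0],"grip":0},
    {"rot":[0,0,0],"travel":[0.29,0.077,0],"grip":0},
    {"rot":[0,0,0],"travel":[0.29,0.077,0],"grip":0},
    {"rot":[0,0,0],"travel":[0.29,0.077,0],"grip":0},
  ],
)

```text
time: 17.05
tool_pos: [0.5014, -0.0913, 0.1181]
orientation: [-0.0, -0.129, 0.992, 0.0]
wrist_force: [-3.6, -0.7, 3.2]
gripper_width: -0.0002
grasp_force: 1.8
```

Request:
send_rows(
  deltas=[
    {"rot":[0,0,0],"travel":[0.29,0.077,0],"grip":0},
    {"rot":[0,0,0],"travel":[0.29,0.077,0],"grip":0},
    {"rot":[0,0,0],"travel":[0.29,0.077,0],"grip":0},
    {"rot":[0,0,0],"travel":[0.29,0.077,0],"grip":0},
    {"rot":[0,0,0],"travel":[0.29,0.077,0],"grip":0},
  ],
)

```text
time: 17.55
tool_pos: [0.5376, -0.0817, 0.1181]
orientation: [-0.0, -0.129, 0.992, 0.0]
wrist_force: [-3.1, -0.0, 2.0]
gripper_width: 0.0
grasp_force: 1.8
```

```bash
python3 - <<'E'
from h import *
s=r.state();print(s["tool_pos"],loc(s["tool_pos"])*1000,s["wrist_force"])
p=viewer.get_image("scene")
for d in models.find_in("clamp",p)[:2]: print(round(d["conf"],2),np.array(d["box"])*[560,420,560,420])
E
```

```text
[ 0.53761274 -0.08172049  0.1180546 ] [-148.51316082 -139.96013085] [-3.13109773 -0.00890832  1.96407487]
0.57 [165.088 193.704 297.696 211.218]
```

Clamp is moving with ~3 N. Continue, slowing down.

Request:
send_rows(
  deltas=[
    {"rot":[0,0,0],"travel":[0.213,0.056,0],"grip":0},
    {"rot":[0,0,0],"travel":[0.213,0.056,0],"grip":0},
    {"rot":[0,0,0],"travel":[0.213,0.056,0],"grip":0},
    {"rot":[0,0,0],"travel":[0.213,0.056,0],"grip":0},
    {"rot":[0,0,0],"travel":[0,0,0],"grip":0},
  ],
)

```text
time: 18.15
tool_pos: [0.5594, -0.0761, 0.1181]
orientation: [0.0, -0.129, 0.992, -0.0]
wrist_force: [-0.0, 0.3, 0.3]
gripper_width: 0.0001
grasp_force: 0.0
```

Request:
send_rows(
  deltas=[
    {"rot":[0,0,0],"travel":[0.097,0.026,0],"grip":0},
    {"rot":[0,0,0],"travel":[0.097,0.026,0],"grip":0},
    {"rot":[0,0,0],"travel":[0.06,0.016,0],"grip":0},
    {"rot":[0,0,0],"travel":[0,0,0],"grip":0},
  ],
)

```text
time: 18.55
tool_pos: [0.565, -0.0746, 0.1181]
orientation: [0.0, -0.129, 0.992, -0.0]
wrist_force: [-0.9, -0.5, -0.6]
gripper_width: -0.0002
grasp_force: 0.5
```

```bash
python3 - <<'E'
from h import *
s=r.state();print(s["tool_pos"],loc(s["tool_pos"])*1000,s["wrist_force"])
E
```

```text
[ 0.56504603 -0.07459399  0.11814507] [-120.16954996 -140.06903796] [-0.88793459 -0.45491989 -0.60916838]
```

Request:
send_rows(
  deltas=[
    {"rot":[0,0,0],"travel":[0.078,0.02,0],"grip":0},
    {"rot":[0,0,0],"travel":[0.078,0.02,0],"grip":0},
    {"rot":[0,0,0],"travel":[0,0,0],"grip":0},
  ],
)

```text
time: 18.85
tool_pos: [0.569, -0.0735, 0.1181]
orientation: [0.0, -0.129, 0.992, -0.0]
wrist_force: [-0.5, 0.0, -0.8]
gripper_width: 0.0002
grasp_force: 0.5
```

Request:
send_rows(
  deltas=[
    {"rot":[0,0,0],"travel":[0.058,0.015,0],"grip":0},
    {"rot":[0,0,0],"travel":[0,0,0],"grip":0},
  ],
)

```text
time: 19.05
tool_pos: [0.5703, -0.0732, 0.1181]
orientation: [0.0, -0.129, 0.992, -0.0]
wrist_force: [-1.3, -1.0, -0.4]
gripper_width: -0.0
grasp_force: 0.8
```

Request:
send_rows(
  deltas=[
    {"rot":[0,0,0],"travel":[0.039,0.01,0],"grip":0},
    {"rot":[0,0,0],"travel":[0,0,0],"grip":0},
  ],
)

```text
time: 19.25
tool_pos: [0.5711, -0.073, 0.1181]
orientation: [-0.0, -0.129, 0.992, -0.0]
wrist_force: [-1.8, -1.0, 0.8]
gripper_width: 0.0
grasp_force: 1.3
```

Request:
send_rows(
  deltas=[
    {"rot":[0,0,0],"travel":[0.039,0.01,0],"grip":0},
    {"rot":[0,0,0],"travel":[0,0,0],"grip":0},
  ],
)

```text
time: 19.45
tool_pos: [0.5716, -0.0728, 0.1181]
orientation: [-0.0, -0.129, 0.992, 0.0]
wrist_force: [-5.1, -1.8, 3.6]
gripper_width: -0.0001
grasp_force: 2.9
```

Request:
send_rows(
  deltas=[
    {"rot":[0,0,0],"travel":[0.039,0.01,0],"grip":0},
    {"rot":[0,0,0],"travel":[0,0,0],"grip":0},
  ],
)

```text
time: 19.65
tool_pos: [0.5716, -0.0728, 0.118]
orientation: [-0.001, -0.129, 0.992, 0.0]
wrist_force: [-11.2, -5.4, 6.4]
gripper_width: 0.0002
grasp_force: 6.0
```

Request:
send_rows(
  deltas=[
    {"rot":[0,0,0],"travel":[-0.5,-0.13,0],"grip":0},
    {"rot":[0,0,0],"travel":[0,0,1],"grip":0},
    {"rot":[0,0,0],"travel":[0,0,1],"grip":0},
    {"rot":[0,0,0],"travel":[-1,-0.2,1],"grip":0},
    {"rot":[0,0,0],"travel":[-1,-0.2,1],"grip":0},
  ],
)

```text
time: 20.15
tool_pos: [0.5099, -0.0857, 0.2188]
orientation: [0.0, -0.129, 0.992, 0.0]
wrist_force: [-0.3, -0.1, -0.0]
gripper_width: -0.0002
grasp_force: 0.0
```

Request:
send_rows(
  deltas=[
    {"rot":[0,0,0],"travel":[-1,-0.3,0],"grip":0},
    {"rot":[0,0,0],"travel":[-0.8,-0.3,0],"grip":0},
    {"rot":[0,0,0],"travel":[0,0,0],"grip":0},
  ],
)

```text
time: 20.45
tool_pos: [0.4632, -0.1011, 0.2183]
orientation: [0.0, -0.128, 0.992, -0.0]
wrist_force: [-0.3, 1.2, -0.2]
gripper_width: 0.0001
grasp_force: 0.0
```

```bash
python3 - <<'E'
from h import *
p=viewer.get_image("scene");q=viewer.get_image("side")
for n,c in(("scene",p),("side",q)):
  for k in("plate","clamp"):
    for d in models.masks_of(k,c)[:3]:
        m=d["pixels"].astype(np.uint8);cn=max(cv2.findContours(m,0,2)[0],key=cv2.contourArea)
        print(n,k,round(d["conf"],2),np.round(np.array(d["box"])*[560,420,560,420]),cv2.approxPolyDP(cn,3,True).reshape(-1,2).tolist())
# white plate top edges in scene
im=p["image"].astype(int).mean(2)
for u in(240,255,270): print(u,im[205:255,u].astype(int).tolist())
for v in(216,228,240): print(v,im[v,222:300].astype(int).tolist())
e=np.array([[-.0855,-.1278],[0,-.1278],[0,0],[-.0855,0]]);c,s=np.cos(YAW),np.sin(YAW)
P=np.c_[C+np.c_[e[:,0]*c-e[:,1]*s,e[:,0]*s+e[:,1]*c],np.full(4,.164)]
print(proj(p,P),proj(q,P))
E
```

```text
scene plate 0.96 [186. 124. 230. 159.] [[195, 125], [186, 139], [187, 148], [225, 159], [228, 151], [221, 139]]
scene plate 0.93 [125. 157. 164. 207.] [[153, 160], [126, 166], [132, 200], [137, 206], [164, 198]]
scene plate 0.87 [232. 212. 287. 248.] [[234, 214], [232, 246], [288, 246], [287, 214]]
scene clamp 0.97 [162. 205. 297. 221.] [[160, 208], [162, 218], [171, 216], [176, 220], [228, 221], [234, 215], [231, 211], [176, 212], [166, 206]]
scene clamp 0.23 [109. 219. 152. 261.] [[109, 230], [122, 223], [123, 241], [140, 259], [152, 254], [147, 234], [134, 222], [121, 222]]
side plate 0.9 [252. 331. 334. 415.] [[285, 330], [251, 351], [251, 367], [293, 411], [299, 412], [332, 388], [335, 373], [328, 363]]
side plate 0.73 [395. 317. 442. 391.] [[399, 319], [395, 331], [394, 381], [440, 390], [445, 376], [442, 325]]
side plate 0.64 [292. 179. 357. 214.] [[293, 191], [300, 199], [346, 212], [352, 206], [353, 192], [327, 186], [319, 199], [311, 197], [309, 181]]
side clamp 0.75 [283. 184. 411. 239.] [[284, 188], [283, 196], [290, 198], [291, 206], [391, 238], [410, 228], [407, 220], [
[... 1511 characters left out ...]
214, 222, 255, 255, 248, 232, 167, 146, 222, 238, 208, 126, 81, 80, 80, 80]
240 [162, 162, 163, 162, 162, 162, 162, 163, 159, 212, 255, 255, 194, 179, 198, 198, 198, 198, 197, 226, 255, 219, 196, 198, 198, 197, 198, 198, 226, 255, 200, 197, 197, 197, 198, 197, 203, 237, 255, 178, 197, 197, 197, 197, 197, 203, 236, 255, 195, 197, 197, 197, 196, 197, 209, 242, 243, 197, 197, 196, 196, 197, 196, 205, 241, 255, 236, 242, 227, 108, 181, 244, 237, 158, 87, 83, 83, 82]
[[233.2392285  212.76407725]
 [231.08004108 244.39579424]
 [288.14522325 244.2248486 ]
 [287.39836364 212.66922969]] [[339.93122791 203.56161608]
 [355.51524405 190.99647248]
 [310.664282   178.82504989]
 [293.30740493 190.02503619]]
```

```bash
python3 -c "
from bench import workorder
print(workorder.sign_off())"
```

```text
the job is handed in; nothing more can be done
None
```

I pushed the plate square into the far left corner, slid the clamp bar up against it, and handed the job in at about 20 s. The contact forces and the last image fit the required position, but the sign-off gave no verdict.

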